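# Set and clamp the slotted stop of a sloping drilling jig

### The arm

A 6-joint arm with a two-finger parallel gripper is mounted at the origin on the work surface. World frame = base frame: x ahead of the robot, y to its left, z up, the work surface at z = 0. Lengths are in m, angles in rad, forces in N, time in s.
With the tool pointing down it reaches from about 0.15 to 0.775 m from the base axis. Payload 6.1 kg.
Tool frame: the origin (TCP) lies midway between the tips of the shut fingers; the grasp point (between the pads) lies 19 mm behind it; z points along the fingers, y is the line along which they close (so a half turn about z gives the same grasp; the last joint's range is limited). The gripper opens to 85 mm and grips with 20 to 120 N. Pads are 22 mm wide; open, the fingers measure 114 mm over their backs; the gripper's body (76 mm by 85 mm) begins 54 mm behind the grasp point. The pads swing forward as they close: fully open they stand 13 mm farther back than shut.
Start: joints at [-1.314, 0.126, -0.04, 1.405, 0, 1.571], TCP at [0.133, -0.508, 0.231] pointing down, gripper open.
Joint ranges: [-2.72, 2.72], [-0.95, 1.95], [-1.27, 1.35], [-1.78, 2.02], [-1.46, 1.47], [-3.14, 3.14]. Speed limits (rad/s): [2.39, 2.39, 3.01, 3.14, 3.14, 3.14].

### API

Orientations are given as a unit quaternion [w, x, y, z].
In Python, from rig import telemetry, eyes, arm gives the robot as it stands.
- The arm moves only by the shell command python3 -m creep 'ROWS'. ROWS is JSON, a list that holds one entry, the list of rows, each a list of 7 numbers: the gripper's target within -1 to 1 (shut at 1, half-way at 0, fully open at -1), then the shift along the tool's x, y, z in cm, then the turn, a rotation vector about the tool's x, y, z in degrees. In form: [[[gripper, x, y, z, rx, ry, rz], ...]]. A call has 1 to 20 rows; each row shifts and turns the commanded pose from where the row before left it, along the tool's axes as they then stand; what a row does not reach is not made up. A row lasts 1/8 s, in which the tool goes at most 62.5 mm and 10.7 degrees, less where a joint would pass 70% of its speed; a pose out of reach is approached as far as the arm can. A call is refused whole if a number of a shift passes 6.25 or a number of a turn 10.7, either way. A call with a gripper value outside its range is refused whole. The fingers move at their own pace and stop on an object; the grip force is fixed at half the most. Time passes only in rows, so rows that do not move let the fingers close. It gives the time, the measured TCP pose, the force, the opening and the grip force at its end, in the units of the state.
- telemetry.read_state(): the state, without advancing time (a new reading comes with each control period).
- eyes.get_image(name): name is "scene" or "top" or "wrist"; returns (picture, depth): 480x640x3 uint8, red, green, blue; 480x640 float32, m along the optical axis (not along the pixel's ray), 0 where there is no reading.
- eyes.camera_info(name): a dict with "mtx" (3x3 intrinsics, pixels), "camera_from_world" (4x4, takes a point from world to camera coordinates); the wrist camera has in their place "hand_eye" (4x4, takes a point from camera to tool coordinates, whose origin is the TCP and whose axes are the flange's). Camera axes: x right, y down, z forward; pixel columns grow to the right and rows downward; lengths in m; the calibration is good to about 2 mm. The wrist camera is an equidistant fisheye: a pixel r from the principal point sees the ray r / f radians off the axis. A picture is of the moment at which its call begins: read the wrist's pose just before it. camera_info takes no time and is no camera call.
- arm.sign_off(): hands the job in; it is judged then, once.
The state is a dict: "t": time; "joint_positions": joint angles; "qvel": joint speeds; "tau": joint torques, N m; "tcp_pos": TCP position; "orientation": TCP orientation; "wrist_force": force on the tool from outside, world axes, zero at the start; "ft_torque": the same for the moment, N m; "grip_width": finger opening in m; "grip_force": force on a finger pad.
Only numpy, scipy, OpenCV 4.12 (cv2) and the standard library are available. Lean on these libraries where they do the work, as an engineer would, in place of code of your own. Each camera call takes 0.05 s, during which the arm holds its last target. There are 200 camera calls.

### The job

Slide the red slotted stop along the sloping jig until its white pointer is on the yellow mark, while the clamp is still loose. Then turn the black wing knob clockwise, taking it again as often as needed, until it clamps the stop firmly, leave the stop on the mark and let go. Do not knock the tools lying around the jig.

Things in the scene. Friction and masses are not known exactly. Their poses are not given: they have to be found in the camera images.
- jig: Fixed blue casting, 160 x 300 mm, with a steel face (130 x 300 mm) sloping 32 degrees, its low edge towards the robot. Origin: centre of the underside; z up, x towards the rising side, y along the face, whose centre is 82 mm above the origin. On the face at y = -25 mm a plain guide bolt, 17 mm wide, top 14 mm off the face, not to be turned. A black scale with white ticks runs along the upper part.
- stop: Red stop, 178 x 50 x 6 mm, 0.45 kg, on the sloping face, guided by two slots: it slides only along its y. At its -y end a lip square to the face: 10 mm thick (y), 40 mm wide, top 61 mm off the face. Origin: on the face under the lip's middle; x up the slope, y along the slide, z out of the face. Slides with about 4 N while loose, 60 mm in all, and stays where left.
- stop_lip (a point): Place to take the lip: its middle, 43 mm off the face (18 mm below the top of the lip). Axes as stop; pinch it along y, with the tool square to the sloping face.
- pointer (a point): Tip of the white pointer (6 mm wide) on the upper long edge of the red stop, 60 mm to +y of the lip's middle. Axes as stop.
- mark_line (a point): Yellow mark on the scale, a strip 8 mm wide (along y), 20 mm long up the slope; this point is the middle of its lower end, by the pointer's path. Axes as stop. At the start it lies 16 to 54 mm to +y of the pointer. The pointer is on the mark when within the strip's width, best in its middle: at most 4 mm to either side along y.
- washer: Steel washer, 34 mm across, 4 mm thick, under the wing knob, 80 mm to +y of the plain bolt. It comes down with the knob (3.5 mm per rad) onto the stop and clamps it. Starts 6 to 11 mm clear of the stop. Origin: centre of its underside; z out of the face.
- wing (a point): Middle of the black iron wing of the clamp knob, on its axis, which is square to the sloping face. The wing is 64 mm long along this frame's x, 12 mm thick along y, 34 mm high along the axis (z, out of the face): from 21 mm below this point to 13 mm above it. Below it is a boss 26 mm wide. Pinch it across its thickness, the tool along the axis.
- clamp (a joint): Turn of the wing knob, rad, clockwise (tightening) positive, seen from outside the face. At 0 the wing points up the slope. Starts at 0 to 0.5. Turns with 0.4 N m or less while loose; somewhere from 2.1 to 3.0 (thread play) the washer bites, then a moment of up to 0.35 N m more builds up over 1 rad and stays felt at rest. Firmly tight (over 50 N) from 0.6 rad past the bite; it holds when released.
- ratchet: Bystander: chrome ratchet with a black handle, about 235 mm long, lying on the bench behind the jig. Origin: on the bench, at its middle.
- socket: Bystander: deep steel socket, 32 mm across, 68 mm high, standing. Origin: centre of its underside.
- socket_tray: Bystander: red steel tray of sockets, 140 x 240 x 40 mm. Origin: centre of its underside.
- screwdriver: Bystander: screwdriver with a red handle, 200 mm long, lying on the bench.

How it is judged:
On the way, in this order (a step that is already met when the one before it is completed fails the run):
1. the white pointer is on the yellow mark (within 4 mm) while the clamp is still loose (y of pointer in the frame of mark_line between -0.004 and 0.004 m and contact force between washer and stop below 3 N), for 0.2 s.
2. the wing knob clamps the stop with more than 50 N, the pointer still on the mark (y of pointer in the frame of mark_line between -0.004 and 0.004 m and contact force between washer and stop above 50 N), for 0.2 s.
At the end, for the whole second after the job is handed in: The white pointer is within 4 mm of the middle of the yellow mark along the slide, the knob's washer presses on the stop with more than 50 N, and stop and knob are at rest and let go (all of step 2 and linear speed of stop below 0.01 m/s and velocity of joint clamp between -0.05 and 0.05 rad/s); the robot touches nothing.
It fails at once if the ratchet is knocked more than 20 mm from its place (distance of ratchet from where it was at the start of the episode above 0.02 m).
It fails at once if the socket is knocked more than 20 mm from its place (distance of socket from where it was at the start of the episode above 0.02 m).
It fails at once if the socket tray is knocked more than 20 mm from its place (distance of socket_tray from where it was at the start of the episode above 0.02 m).
It fails at once if the screwdriver is knocked more than 20 mm from its place (distance of screwdriver from where it was at the start of the episode above 0.02 m).
It also fails if it takes over 72 s, if anything falls off the work surface, if the arm or the gripper's body presses on something with over 40 N, if the wrist force passes 120 N, or if a joint passes its speed limit or range.

## Working session

There is one attempt and no reset: what is moved stays moved. The work goes in short steps, Python scripts to look and compute and a shell command to move; the robot and the scene stay as the last step left them, time stands still between calls to the robot, and variables do not carry over. Pictures are saved under pics/ and viewed, at most 10 in all, crops included, and the job is handed in when it is done.

```bash
mkdir -p pics; ls
python3 - <<'E'
from rig import telemetry, eyes, arm
import cv2,numpy as np
s=telemetry.read_state();print(s)
for n in("scene","top"):
    p,d=eyes.get_image(n);cv2.imwrite(f'pics/{n}0.png',p[:,:,::-1]);np.savez(f'{n}0.npz',p=p,d=d)
    print(n,eyes.camera_info(n))
print(eyes.camera_info("wrist"))
E
```

```text
pics
{'t': 0.0, 'joint_positions': array([-1.31400786e+00,  1.26378682e-01, -4.06339002e-02,  1.40540302e+00,
       -4.79529518e-06,  1.57079822e+00]), 'qvel': array([ 0.00036853, -0.00129604, -0.00039451, -0.0032766 , -0.00068966,
        0.00056154]), 'tau': array([-2.00243143e-03, -4.35909283e+01,  3.52927279e+01,  1.72273588e-02,
       -1.44987553e-04, -8.04918415e-06]), 'tcp_pos': array([ 0.13322891, -0.50737873,  0.23051731]), 'orientation': array([-8.02666444e-04,  9.91768573e-01,  1.28040781e-01, -1.06046125e-04]), 'wrist_force': array([ 0.1585384 ,  0.54203973, -0.35404988]), 'ft_torque': array([ 0.0256816 , -0.01636896, -0.00453466]), 'grip_force': 0.0, 'grip_width': 0.08529695041676667}
scene {'mtx': array([[610.87984351,   0.        , 319.2459753 ],
       [  0.        , 610.87984351, 231.3547163 ],
       [  0.        ,   0.        ,   1.        ]]), 'camera_from_world': array([[-0.70799742,  0.70602115, -0.01654634,  0.44248946],
       [ 0.42127778,  0.4034207 , -0.81226644, -0.162853  ],
       [-0.56680215, -0.58205315, -0.58305185,  1.88727177],
       [ 0.       
[... 295 characters left out ...]
      [-0.99890263, -0.01949954, -0.04258283,  0.61168164],
       [ 0.04295684, -0.01918121, -0.99889278,  1.21408413],
       [ 0.        ,  0.        ,  0.        ,  1.        ]])}
{'mtx': array([[371.64829954,   0.        , 318.8410503 ],
       [  0.        , 371.64829954, 242.23110181],
       [  0.        ,   0.        ,   1.        ]]), 'hand_eye': array([[ 2.73681321e-04, -9.66203157e-01, -2.57781661e-01,
         6.44278705e-02],
       [ 9.99999835e-01,  1.34270828e-04,  5.58412019e-04,
         7.38301214e-04],
       [-5.04926899e-04, -2.57781771e-01,  9.66203034e-01,
        -1.43246721e-01],
       [ 0.00000000e+00,  0.00000000e+00,  0.00000000e+00,
         1.00000000e+00]])}
```

View pics/scene0.png

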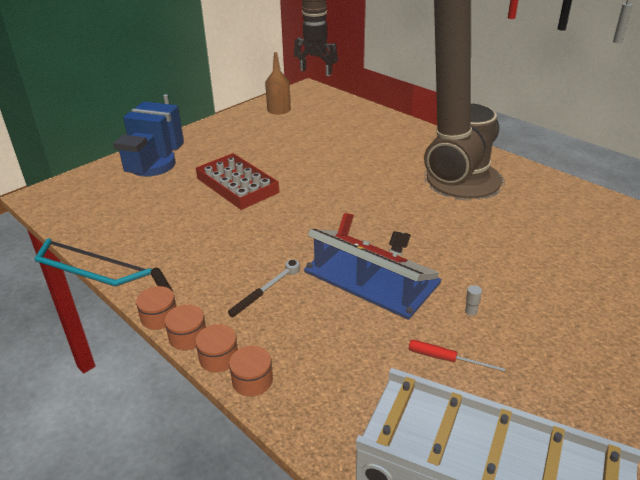

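View pics/top0.png

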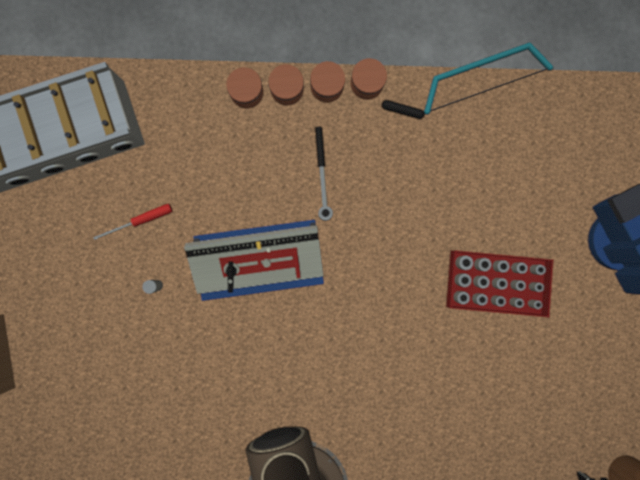

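Scene and top views: jig about (255,262) in top, wing at (231,277), red lip at about (298,263), yellow mark at (258,245), and the bystanders stand clear of it. I'll zoom in on the jig and fit the face from depth.

```bash
cat > h.py <<'E'
import numpy as np,cv2
from scipy.spatial.transform import Rotation as R
from rig import eyes,telemetry
def cloud(n,p,d):
    c=eyes.camera_info(n);K=c['mtx'];T=np.linalg.inv(c['camera_from_world'])
    v,u=np.mgrid[:480,:640]
    X=np.stack([(u-K[0,2])/K[0,0]*d,(v-K[1,2])/K[1,1]*d,d],-1)
    return X@T[:3,:3].T+T[:3,3]
E
python3 - <<'E'
from h import *
z=np.load('top0.npz');p,d=z['p'],z['d'];P=cloud('top',p,d)
cv2.imwrite('pics/topcrop.png',cv2.resize(p[205:315,170:340,::-1],None,fx=4.6,fy=4.6,interpolation=cv2.INTER_CUBIC))
hsv=cv2.cvtColor(p,cv2.COLOR_RGB2HSV).astype(int)
m=np.zeros((480,640),bool);m[210:310,175:335]=1
g=m&(hsv[...,1]<60)&(hsv[...,2]>100)&(P[...,2]>.03)&(d>0)
X=P[g]
for _ in range(4):
    c=X.mean(0);n=np.linalg.svd(X-c,full_matrices=0)[2][2];n*=np.sign(n[2]);X=P[g];r=(X-c)@n;X=X[abs(r)<.004]
print('plane',c,n,len(X),'slope',np.degrees(np.arccos(n[2])),'rms',((X-c)@n).std())
print('yaw',np.degrees(np.arctan2(-n[1],-n[0])))
b=m&(hsv[...,0]>105)&(hsv[...,0]<125)&(hsv[...,1]>120)
# footprint of face
f=cv2.minAreaRect(X[:,:2].astype(np.float32)*1000);print(f)
for nm,k in dict(red=((hsv[...,0]<8)|(hsv[...,0]>172))&(hsv[...,1]>130)&(hsv[...,2]>90),yel=(abs(hsv[...,0]-25)<7)&(hsv[...,1]>150)&(hsv[...,2]>130),blk=(hsv[...,2]<50)).items():
    v,u=np.nonzero(m&k);q=P[m&k];print(nm,len(u),u.mean(),v.mean(),np.median(q,0),q.min(0),q.max(0))
E
```

```text
plane [0.54514684 0.10969588 0.08152234] [-0.52069328 -0.08230502  0.84976726] 3641 slope 31.813635669834653 rms 0.0016984408849905906
yaw 8.9823200999475
((550.6609497070312, 107.1902084350586), (112.75808715820312, 299.8176574707031), 8.978523254394531)
red 960 264.67395833333336 260.93333333333334 [0.55205617 0.08489301 0.09495806] [ 0.51702029 -0.01707108  0.07188445] [0.58166297 0.18546805 1.23983301]
yel 18 258.22222222222223 244.61111111111111 [0.5868291  0.09893577 0.10951587] [0.58219818 0.09485157 0.10284227] [0.59339809 0.1016366  0.11330091]
blk 620 249.8548387096774 250.4758064516129 [0.57922983 0.14970782 0.10907218] [ 0.48353367 -0.05721754  0.02328141] [0.67655927 0.25952482 1.23983301]
```

View pics/topcrop.png

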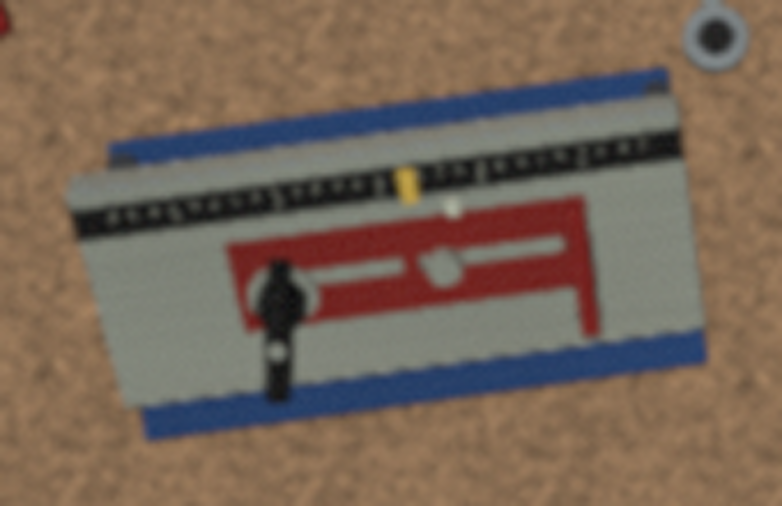

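Crop (4.6x): wing runs from (280,262) to (277,400), pointer at (453,208), yellow mark at (408,185), lip at (580–600,200–335). The plane fit gives slope 31.8° and width 300 mm, which matches the jig. Next I put everything into the face frame.

```bash
cat >> h.py <<'E'
yaw=np.radians(8.98);s=np.radians(32)
ex=np.array([np.cos(yaw)*np.cos(s),np.sin(yaw)*np.cos(s),np.sin(s)]);ey=np.array([-np.sin(yaw),np.cos(yaw),0]);ez=np.cross(ex,ey)
c=np.array([0.54514684,0.10969588,0.08152234]);n0=ez
A=np.array([.5507,.1072,0]);A[2]=c[2]-((A-c)[:2]@ez[:2])/ez[2]   # face centre
F=np.stack([ex,ey,ez],1)            # face -> world
def face(P): return (P-A)@F
def world(f): return A+F@np.asarray(f)
def go(fpos,ang=0,tilt=True):
    "delta to tool pose at face coords fpos; ang = clockwise turn seen from outside; tool x=ex,y=-ey,z=-ez at 0"
    st=telemetry.read_state();q=st['orientation'];R0=R.from_quat([*q[1:],q[0]])
    Rt=R.from_matrix(np.stack([ex,-ey,-ez],1))*R.from_rotvec([0,0,ang])
    t=world(fpos)-st['tcp_pos']
    print('t',st['t'],'tcp face mm',np.round(face(st['tcp_pos'])*1e3,1),'tool shift cm',np.round(R0.inv().apply(t)*100,2),'turn deg',np.round((R0.inv()*Rt).as_rotvec(degrees=True),2))
E
python3 - <<'E'
from h import *
z=np.load('top0.npz');p,d=z['p'],z['d'];P=cloud('top',p,d);Q=face(P)*1e3
print('A',A)
hsv=cv2.cvtColor(p,cv2.COLOR_RGB2HSV).astype(int)
m=np.zeros((480,640),bool);m[225:300,185:325]=1;m&=(d>0)&(d<1.25)
red=((hsv[...,0]<8)|(hsv[...,0]>172))&(hsv[...,1]>130)&(hsv[...,2]>90)
yel=(abs(hsv[...,0]-25)<7)&(hsv[...,1]>150)&(hsv[...,2]>130)
pt=np.zeros_like(m);pt[249:252,267:270]=1
for nm,k in dict(lip=red&(Q[...,2]>30)&(Q[...,2]<80),plate=red&(Q[...,2]<12),yel=yel,ptr=pt,wing=(hsv[...,2]<60)&(Q[...,2]>30)).items():
    q=Q[m&k];print(nm,len(q),np.round(np.median(q,0),1),np.round(np.percentile(q,[3,97],0),1).tolist())
q=Q[m&(hsv[...,2]<60)&(Q[...,2]>45)][:,:2];print('wing',cv2.minAreaRect(q.astype(np.float32)))
go([-.02,-.03,.20])
E
```

```text
A [0.5507     0.1072     0.08470637]
lip 79 [ 13.3 -93.5  60.1] [[-16.2, -97.1, 34.1], [18.9, -89.3, 63.7]]
plate 864 [  8.2 -12.3   5.9] [[-24.4, -85.9, 2.3], [23.0, 72.8, 9.3]]
yel 18 [ 43.1 -14.2   2. ] [[36.7, -17.5, -1.9], [48.4, -11.2, 5.8]]
ptr 9 [ 25.8 -33.5   3.8] [[24.2, -36.4, 1.6], [29.4, -31.2, 6.1]]
wing 149 [12.  51.3 62.4] [[-28.1, 44.7, 31.8], [30.3, 62.9, 66.8]]
wing ((0.1728038787841797, 54.80391311645508), (10.96839714050293, 62.876861572265625), 79.12037658691406)
t 0.1 tcp face mm [-353.7 -541.9  393.1] tool shift cm [ 43.45 -47.09  -1.24] turn deg [-1.68 31.98  5.56]
```

```bash
python3 -m creep '[[[-1,3.1,-3.36,-0.1,0,0,0],[-1,3.1,-3.36,-0.1,0,0,0],[-1,3.1,-3.36,-0.1,0,0,0],[-1,3.1,-3.36,-0.1,0,0,0],[-1,3.1,-3.36,-0.1,0,0,0],[-1,3.1,-3.36,-0.1,0,0,0],[-1,3.1,-3.36,-0.1,0,0,0],[-1,3.1,-3.36,-0.1,0,0,0],[-1,3.1,-3.36,-0.1,0,0,0],[-1,3.1,-3.36,-0.1,0,0,0],[-1,3.1,-3.36,-0.1,0,0,0],[-1,3.1,-3.36,-0.1,0,0,0],[-1,3.1,-3.36,-0.1,0,0,0],[-1,3.1,-3.36,0,0,0,0],[-1,0,0,0,-0.4,8,1.4],[-1,0,0,0,-0.4,8,1.4],[-1,0,0,0,-0.4,8,1.4],[-1,0,0,0,-0.4,8,1.4],[-1,0,0,0,0,0,0]]]'
python3 - <<'E'
from h import *
st=telemetry.read_state();p,d=eyes.get_image('wrist');np.savez('w1.npz',p=p,d=d,t=st['tcp_pos'],q=st['orientation'])
cv2.imwrite('pics/w1.png',p[:,:,::-1]);print(st['joint_positions'])
go([0,-.0935,.15])
E
```

```text
t: 2.48
tcp_pos: [0.4306, 0.0571, 0.2421]
orientation: [-0.022, 0.959, 0.075, 0.274]
wrist_force: [-0.8, -0.1, 0.7]
grip_width: 0.0855
grip_force: 0.0
[ 0.11776276 -0.50757044 -0.65858874  0.86314073  0.02062636  3.10856063]
t 2.525 tcp face mm [-21.4 -30.8 201.1] tool shift cm [2.15 6.27 5.11] turn deg [-0.    0.06  0.01]
```

View pics/w1.png

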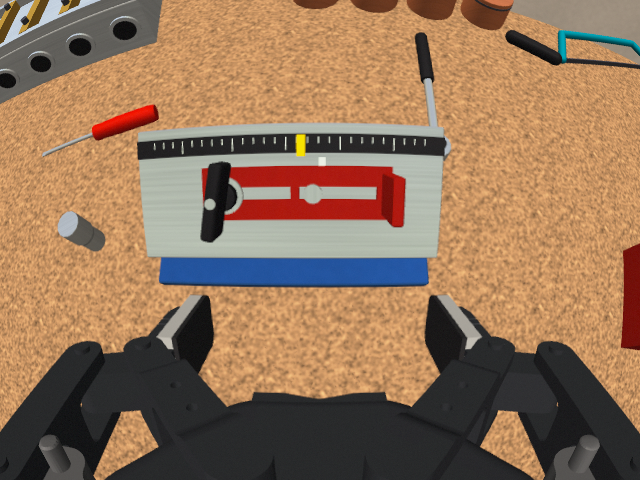

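Wrist view: yellow mark at (300,145), white pointer at (322,161), lip (393,200), wing (215,202), guide bolt (312,194). I'll cast these rays onto the face for closer numbers.

```bash
cat >> h.py <<'E'
def wray(u,v,st,h):
    "fisheye pixel -> face coords mm on the plane h off the face"
    ci=eyes.camera_info('wrist');K=ci['mtx'];H=ci['hand_eye']
    a=np.array([u-K[0,2],v-K[1,2]]);r=np.hypot(*a);th=r/K[0,0]
    ray=np.array([*(a/r*np.sin(th)),np.cos(th)])
    q=st['orientation'];Rt=R.from_quat([*q[1:],q[0]]).as_matrix()
    o=face(st['tcp_pos']+Rt@H[:3,3]);dd=F.T@(Rt@(H[:3,:3]@ray))
    return (o+dd*(h-o[2])/dd[2])*1e3
def blob(mask):
    v,u=np.nonzero(mask);return u.mean(),v.mean(),len(u)
def meas(st,p,x0,x1,y0,y1):
    hsv=cv2.cvtColor(p,cv2.COLOR_RGB2HSV).astype(int);m=np.zeros(hsv.shape[:2],bool);m[y0:y1,x0:x1]=1
    ye=m&(abs(hsv[...,0]-28)<8)&(hsv[...,1]>150)&(hsv[...,2]>120)
    a=blob(ye);M=wray(a[0],a[1],st,0.001);print('mark px',np.round(a,1),np.round(M,1))
    return M,hsv
E
python3 - <<'E'
from h import *
z=np.load('w1.npz');p=z['p'];st=dict(tcp_pos=z['t'],orientation=z['q'])
M,hsv=meas(st,p,250,350,125,165)
m=np.zeros((480,640),bool);m[154:169,312:332]=1
a=blob(m&(hsv[...,2]>215)&(hsv[...,1]<30))
for h in(0,.006):print('ptr',np.round(a,1),np.round(wray(a[0],a[1],st,h),1))
for nm,u,v,h in(('bolt',312.5,194,.014),('liptopL',383,175,.061),('lipT R',392,226,.061),('wing end hi',218,165,.066),('wing lo',209,239,.066),('washer',229,196,.02)):print(nm,np.round(wray(u,v,st,h),1))
E
```

```text
mark px [300.5 144.3 212. ] [ 41.8 -14.9   1. ]
ptr [322.  160.5  56. ] [ 26.8 -34.6   0. ]
ptr [322.  160.5  56. ] [ 27.  -34.5   6. ]
bolt [ -2.6 -26.   14. ]
liptopL [ 18.8 -80.8  61. ]
lipT R [-21.3 -89.4  61. ]
wing end hi [27.6 45.1 66. ]
wing lo [-30.6  55.7  66. ]
washer [-2.8 48.7 20. ]
```

Top and wrist agree: pointer-to-mark is 19.5 mm, and the lip at -94 mm fits pointer minus 60. Now I go to the lip and grip it.

```bash
python3 -m creep '[[[-1,1,3.15,3,0,0,0],[-1,1,3.15,3,0,0,0],[-1,0,0,3,0,0,0],[-1,0,0,3,0,0,0],[-1,0,0,2,0,0,0],[-1,0,0,2,0,0,0],[-1,0,0,1.7,0,0,0],[-1,0,0,0,0,0,0],[0.2,0,0,0,0,0,0],[0.4,0,0,0,0,0,0],[0.6,0,0,0,0,0,0],[1,0,0,0,0,0,0],[1,0,0,0,0,0,0],[1,0,0,0,0,0,0],[1,0,0,0,0,0,0]]]'
python3 - <<'E'
from h import *
go([-.001,-.094+.0195,.024])
E
```

```text
t: 4.4
tcp_pos: [0.5529, 0.0126, 0.1054]
orientation: [-0.022, 0.958, 0.075, 0.275]
wrist_force: [-4.7, 0.3, 6.4]
grip_width: 0.0091
grip_force: 58.7
t 4.4 tcp face mm [  0.3 -93.8  24.2] tool shift cm [-0.13 -1.93  0.02] turn deg [-0.   -0.07 -0.01]
```

```bash
python3 -m creep '[[[1,0,-0.3,0,0,0,0],[1,0,-0.3,0,0,0,0],[1,0,-0.3,0,0,0,0],[1,0,-0.3,0,0,0,0],[1,0,-0.3,0,0,0,0],[1,0,-0.3,0,0,0,0],[1,0,-0.15,0,0,0,0],[1,0,0,0,0,0,0],[1,0,0,0,0,0,0]]]'
python3 - <<'E'
from h import *
go([-.001,-.094+.0195,.024])
st=telemetry.read_state();p,d=eyes.get_image('wrist')
cv2.imwrite('pics/w2.png',cv2.resize(p[0:300,120:520,::-1],None,fx=2,fy=2,interpolation=cv2.INTER_CUBIC));np.savez('w2.npz',p=p,t=st['tcp_pos'],q=st['orientation'])
E
```

```text
t: 5.52
tcp_pos: [0.55, 0.031, 0.1054]
orientation: [-0.021, 0.958, 0.075, 0.275]
wrist_force: [-4.6, -3.7, 6.0]
grip_width: 0.0089
grip_force: 59.0
t 5.525 tcp face mm [  0.3 -75.2  24.2] tool shift cm [-0.13 -0.07  0.02] turn deg [ 0.12 -0.06 -0.03]
```

View pics/w2.png

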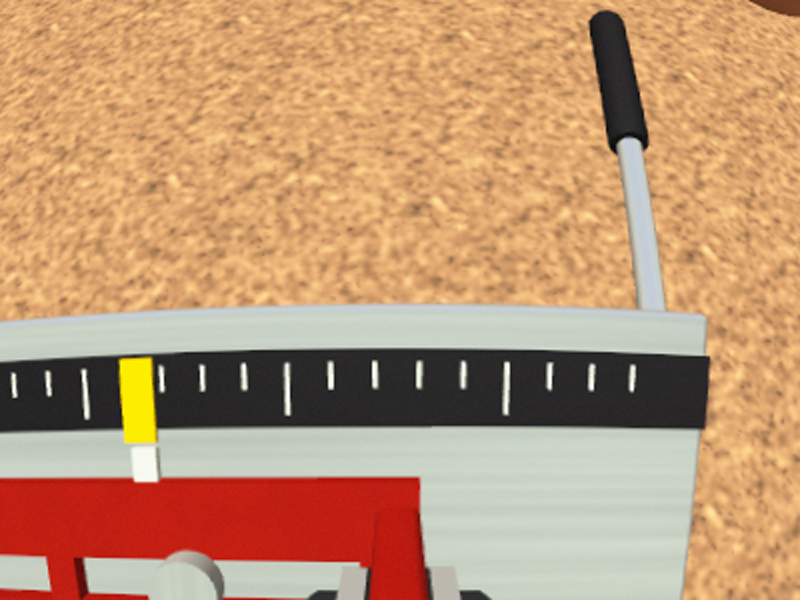

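Pointer top centre is about (145,446) and mark lower end about (140.5,443), so it is about 1 mm short. I'll check with rays for the parallax.

Run:
```python
from h import *
z=np.load('w2.npz');p=z['p'];st=dict(tcp_pos=z['t'],orientation=z['q'])
print(wray(120+140.5/2,443/2,st,.001))
for h in(.001,.003,.006):print(h,wray(120+145/2,447/2,st,h), wray(120+159.5/2,482/2,st,h)[1]-wray(120+132/2,482/2,st,h)[1])
print('lip', [wray(120+x/2,512/2,st,.061) for x in(377,416)])
```

```text
[ 31.02015344 -14.86244014   1.        ]
0.001 [ 30.0321395  -15.94380596   1.        ] -7.1571231750336715
0.003 [ 30.45211459 -16.66099199   3.        ] -7.071265203282094
0.006 [ 31.08207722 -17.73677104   6.        ] -6.942478245654721
lip [array([ 32.41949799, -72.87170053,  61.        ]), array([ 32.41494721, -78.72699205,  61.        ])]
```

```bash
python3 -m creep '[[[1,0,-0.15,0,0,0,0],[1,0,0,0,0,0,0],[1,0,0,0,0,0,0],[0.5,0,0,0,0,0,0],[0,0,0,0,0,0,0],[-1,0,0,0,0,0,0],[-1,0,0,0,0,0,0],[-1,0,0,-4,0,0,0],[-1,0,0,-4,0,0,0],[-1,0,0,-4,0,0,0],[-1,0,-3,0,0,0,0],[-1,0,-3,0,0,0,0],[-1,0,0,0,0,0,0]]]'
python3 - <<'E'
from h import *
go([0,.055,.14])
st=telemetry.read_state();p,d=eyes.get_image('wrist')
cv2.imwrite('pics/w3.png',cv2.resize(p[60:300,160:480,::-1],None,fx=2.5,fy=2.5,interpolation=cv2.INTER_CUBIC));np.savez('w3.npz',p=p,t=st['tcp_pos'],q=st['orientation'])
E
```

```text
t: 7.2
tcp_pos: [0.4779, 0.0793, 0.2068]
orientation: [-0.023, 0.958, 0.079, 0.275]
wrist_force: [0.2, 0.6, -0.5]
grip_width: 0.0853
grip_force: 0.0
t 7.2 tcp face mm [ -0.  -16.2 143.9] tool shift cm [ 0.05 -7.12  0.43] turn deg [-0.29 -0.05  0.4 ]
```

View pics/w3.png

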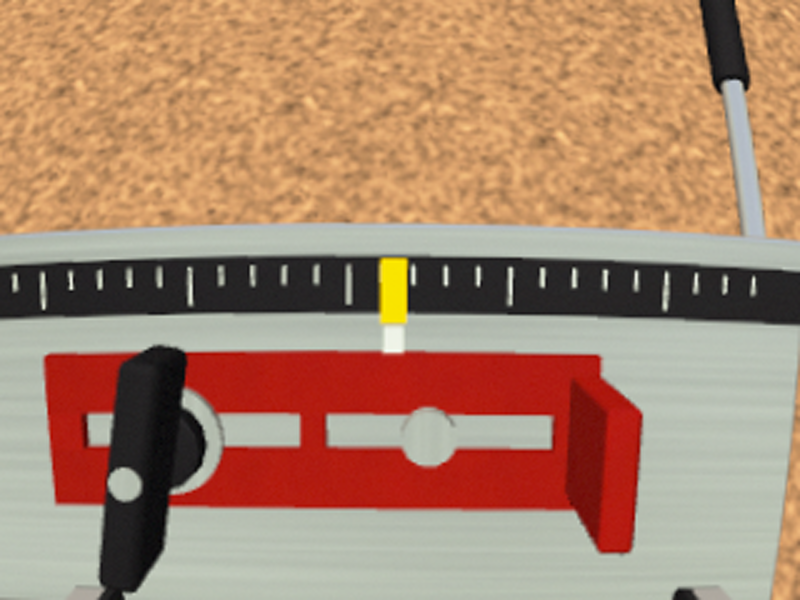

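The pointer is in line with the mark (394 against 394 px, near the view centre so no parallax). The wing is about 10.6° clockwise of up-slope. The last joint is near its upper limit, so I wind it back a full turn above the wing, which lets one grip do the whole tightening.

```bash
python3 -m creep '[[[-1,0,-3.5,0,-0.3,0,0],[-1,-0.15,-3.6,0,0,0,0],[-1,0,0,0,0,0,-10.5],[-1,0,0,0,0,0,-10.5],[-1,0,0,0,0,0,-10.5],[-1,0,0,0,0,0,-10.5],[-1,0,0,0,0,0,-10.5],[-1,0,0,0,0,0,-10.5],[-1,0,0,0,0,0,-10.5],[-1,0,0,0,0,0,-10.5],[-1,0,0,0,0,0,-10.5],[-1,0,0,0,0,0,-10.5],[-1,0,0,0,0,0,-10.5],[-1,0,0,0,0,0,-10.5],[-1,0,0,0,0,0,-10.5],[-1,0,0,0,0,0,-10.5],[-1,0,0,0,0,0,-10.5],[-1,0,0,0,0,0,-10.5],[-1,0,0,0,0,0,-10.5],[-1,0,0,0,0,0,0]]]'
python3 - <<'E'
from h import *
go([-.0015,.0545,.14],.185)
print(telemetry.read_state()['joint_positions'])
E
```

```text
t: 9.75
tcp_pos: [0.4733, 0.105, 0.2055]
orientation: [0.274, -0.092, 0.957, 0.034]
wrist_force: [0.3, 0.2, 0.8]
grip_width: 0.0851
grip_force: 0.0
t 9.75 tcp face mm [ -1.1   9.9 143.2] tool shift cm [-0.07  4.45  0.46] turn deg [   0.29    2.76 -167.96]
[ 2.18006584e-01 -3.97630135e-01 -6.85266834e-01  7.24604778e-01
  4.41013818e-04  2.72175688e-02]
```

```bash
python3 -m creep '[[[-1,0,2.2,0.2,0,0,0],[-1,-0.1,2.2,0.2,0,0,0],[-1,0,0,0,0,0,-10.5],[-1,0,0,0,0,0,-10.5],[-1,0,0,0,0,0,-10.5],[-1,0,0,0,0,0,-10.5],[-1,0,0,0,0,0,-10.5],[-1,0,0,0,0,0,-10.5],[-1,0,0,0,0,0,-10.5],[-1,0,0,0,0,0,-10.5],[-1,0,0,0,0,0,-10.5],[-1,0,0,0,0,0,-10.5],[-1,0,0,0,0,0,-10.5],[-1,0,0,0,0,0,-10.5],[-1,0,0,0,0,0,-10.5],[-1,0,0,0,0,0,-10.5],[-1,0,0,0,0,0,0]]]'
python3 - <<'E'
from h import *
go([-.0015,.0545,.14],.185)
print(telemetry.read_state()['joint_positions'])
E
```

```text
t: 11.88
tcp_pos: [0.4676, 0.1486, 0.2033]
orientation: [-0.111, 0.943, -0.185, 0.253]
wrist_force: [-0.4, 0.1, -1.0]
grip_width: 0.0854
grip_force: 0.0
t 11.875 tcp face mm [ -1.3  53.9 140.7] tool shift cm [-0.05 -0.04  0.07] turn deg [ -1.74   0.72 -21.15]
[ 0.34943448 -0.38167478 -0.68057859  0.71706837 -0.06929727 -2.42385567]
```

```bash
python3 -m creep '[[[-1,0,0,0,-0.9,0.3,-10.5],[-1,0,0,0.1,-0.9,0.3,-10.5],[-1,0,0,0,0,0,0],[-1,0,0,0,0,0,0]]]'
python3 - <<'E'
from h import *
go([-.0015,.0545,.036],.185)
st=telemetry.read_state();p,d=eyes.get_image('wrist')
cv2.imwrite('pics/w4.png',cv2.resize(p[100:400,120:520,::-1],None,fx=2,fy=2,interpolation=cv2.INTER_CUBIC));np.savez('w4.npz',p=p,d=d,t=st['tcp_pos'],q=st['orientation'])
E
```

```text
t: 12.38
tcp_pos: [0.4682, 0.1487, 0.2026]
orientation: [-0.047, 0.961, -0.015, 0.271]
wrist_force: [-0.9, 0.3, 0.5]
grip_width: 0.0851
grip_force: 0.0
t 12.375 tcp face mm [ -1.2  53.8 139.7] tool shift cm [-0.02 -0.06 10.37] turn deg [ 0.03  0.11 -0.18]
```

View pics/w4.png

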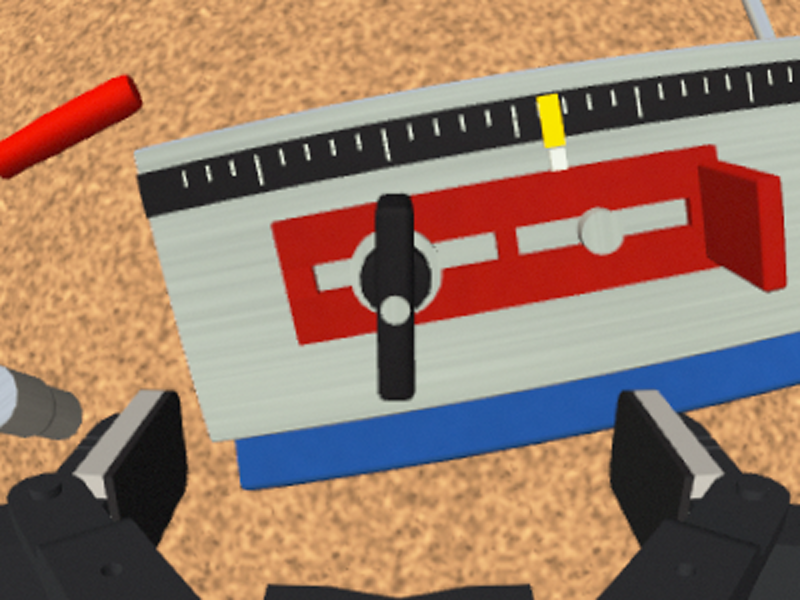

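The wing is upright and centred between the open pads (column 396 against 398), its axis dot at (395,310). I descend and grip it.

```bash
python3 -m creep '[[[-1,0,-0.05,3,0,0,0],[-1,0,0,3,0,0,0],[-1,0,0,2,0,0,0],[-1,0,0,1.4,0,0,0],[-1,0,0,1,0,0,0],[-1,0,0,0,0,0,0],[0.2,0,0,0,0,0,0],[0.5,0,0,0,0,0,0],[1,0,0,0,0,0,0],[1,0,0,0,0,0,0],[1,0,0,0,0,0,0],[1,0,0,0,0,0,0]]]'
python3 - <<'E'
from h import *
go([-.0015,.0545,.036],.185)
s=telemetry.read_state();print(s['wrist_force']@F,s['ft_torque']@F,s['joint_positions'][5])
E
```

```text
t: 13.92
tcp_pos: [0.5225, 0.1581, 0.1148]
orientation: [-0.047, 0.961, -0.012, 0.271]
wrist_force: [-3.6, 2.9, 5.1]
grip_width: 0.0107
grip_force: 62.4
t 13.925 tcp face mm [-1.  54.6 36.1] tool shift cm [-0.05  0.02  0.01] turn deg [-0.02  0.09  0.13]
[0.07811606 3.39053257 6.00281949] [0.48256756 0.70843071 0.11064248] -2.796198722244686
```

```bash
python3 -m creep '[[[1,0,0,0.05,0,0,8],[1,0,0,0.05,0,0,8],[1,0,0,0.05,0,0,8],[1,0,0,0.05,0,0,8],[1,0,0,0.05,0,0,8],[1,0,0,0.05,0,0,8],[1,0,0,0.05,0,0,8],[1,0,0,0.05,0,0,8],[1,0,0,0.05,0,0,8],[1,0,0,0.05,0,0,8],[1,0,0,0.05,0,0,8],[1,0,0,0.05,0,0,8],[1,0,0,0.05,0,0,8],[1,0,0,0.05,0,0,8],[1,0,0,0,0,0,0]]]'
python3 - <<'E'
from h import *
go([-.001,.0545,.036-.0035*1.955],.185+1.955)
s=telemetry.read_state();print(s['wrist_force']@F,s['ft_torque']@F,s['joint_positions'][5])
E
```

```text
t: 15.8
tcp_pos: [0.5244, 0.1575, 0.1075]
orientation: [0.249, -0.527, 0.805, -0.113]
wrist_force: [-12.9, -3.2, 10.1]
grip_width: 0.0108
grip_force: 63.9
t 15.8 tcp face mm [-3.3 53.8 28.9] tool shift cm [-0.18 -0.15 -0.02] turn deg [ 0.21 -0.21  0.09]
[-5.85154613 -1.17411219 15.60451442] [-0.00915986  1.95733428  0.0129666 ] -0.8418454768749414
```

```bash
python3 -m creep '[[[1,-0.1,-0.1,0.02,0,0,6],[1,0,0,0.03,0,0,6],[1,0,0,0.03,0,0,6],[1,0,0,0.03,0,0,6],[1,0,0,0.03,0,0,6],[1,0,0,0,0,0,0]]]'
cat > s.py <<'E'
from h import *
s=telemetry.read_state();q=s['orientation'];Rt=R.from_quat([*q[1:],q[0]]).as_matrix()
Rel=np.stack([ex,-ey,-ez],1).T@Rt
print('ang',np.arctan2(Rel[1,0],Rel[0,0])%(2*np.pi),'F',np.round(s['wrist_force']@F,1),'T',np.round(s['ft_torque']@F,2),'tau6',s['tau'][5],'tcp',np.round(face(s['tcp_pos'])*1e3,1),'j6',s['joint_positions'][5])
E
python3 s.py; python3 -m creep '[[[1,0,0,0.03,0,0,6],[1,0,0,0.03,0,0,6],[1,0,0,0,0,0,0]]]';python3 s.py
```

```text
t: 16.55
tcp_pos: [0.5249, 0.1582, 0.1059]
orientation: [0.268, -0.301, 0.914, -0.044]
wrist_force: [-18.8, -3.4, 10.6]
grip_width: 0.0112
grip_force: 64.5
ang 2.66099074538606 F [-10.6  -0.4  19.1] T [0.26 2.69 0.07] tau6 0.3433595225214958 tcp [-3.6 54.4 27.3] j6 -0.3188021785179893
t: 16.92
tcp_pos: [0.525, 0.1585, 0.1055]
orientation: [0.271, -0.205, 0.94, -0.015]
wrist_force: [-21.7, -1.3, 12.4]
grip_width: 0.0108
grip_force: 64.9
ang 2.8701605757125344 F [-11.8   2.1  22. ] T [0.42 2.93 0.06] tau6 0.38000875152647495 tcp [-3.7 54.7 26.9] j6 -0.10957332503773776
```

```bash
python3 -m creep '[[[1,0.1,0,-0.05,0,0,0],[1,0.1,0,0,0,0,0],[1,0,0,0,0,0,0]]]';python3 s.py; python3 -m creep '[[[1,0,0,0.02,0,0,6],[1,0,0,0.02,0,0,6],[1,0,0,0,0,0,0]]]';python3 s.py;python3 -m creep '[[[1,0,0,0.02,0,0,6],[1,0,0,0.02,0,0,6],[1,0,0,0,0,0,0]]]';python3 s.py
```

```text
t: 17.3
tcp_pos: [0.5247, 0.1584, 0.1056]
orientation: [0.273, -0.205, 0.94, -0.015]
wrist_force: [-10.0, 1.7, 4.9]
grip_width: 0.0105
grip_force: 62.9
ang 2.8697014784428574 F [-5.5  3.3  9.2] T [0.84 1.61 0.09] tau6 0.1461878651753068 tcp [-4.  54.7 27.1] j6 -0.11061991391021667
t: 17.68
tcp_pos: [0.5248, 0.1587, 0.1053]
orientation: [0.273, -0.105, 0.956, 0.014]
wrist_force: [-10.0, 2.0, 5.7]
grip_width: 0.0108
grip_force: 63.1
ang 3.0795147671583947 F [-5.1  3.6  9.9] T [1.04 1.63 0.2 ] tau6 0.4670065641403198 tcp [-3.9 55.  26.7] j6 0.09928270424648557
t: 18.05
tcp_pos: [0.525, 0.1591, 0.105]
orientation: [0.27, -0.005, 0.962, 0.043]
wrist_force: [-10.8, 4.1, 5.8]
grip_width: 0.011
grip_force: 63.2
ang 3.288659006839125 F [-5.4  5.7 10.2] T [1.2  1.64 0.32] tau6 0.5220045894384384 tcp [-3.9 55.2 26.4] j6 0.3085076207332691
```

Moment is building, so the washer has bitten near 2.8–2.9 rad. I carry on to about 3.9.

```bash
python3 -m creep '[[[1,0,0,0.02,0,0,6],[1,0,0,0.02,0,0,6],[1,0,0,0.02,0,0,6],[1,0,0,0,0,0,0]]]';python3 s.py;python3 -m creep '[[[1,0,0,0.02,0,0,6],[1,0,0,0.02,0,0,6],[1,0,0,0.02,0,0,6],[1,0,0,0,0,0,0],[1,0,0,0,0,0,0],[1,0,0,0,0,0,0]]]';python3 s.py
```

```text
t: 18.55
tcp_pos: [0.5253, 0.1595, 0.1046]
orientation: [0.26, 0.145, 0.951, 0.085]
wrist_force: [-11.7, 4.8, 5.5]
grip_width: 0.0108
grip_force: 63.3
ang 3.6024775441067303 F [-6.2  6.5 10.3] T [1.48 1.73 0.35] tau6 0.6113915517926216 tcp [-3.8 55.6 25.8] j6 0.6223691807612958
t: 19.3
tcp_pos: [0.5258, 0.1599, 0.1044]
orientation: [0.243, 0.292, 0.917, 0.125]
wrist_force: [-11.9, 7.3, 6.8]
grip_width: 0.011
grip_force: 63.4
ang 3.9155831126539122 F [-5.4  9.1 11.4] T [1.7  1.57 0.49] tau6 0.4754415526986122 tcp [-3.4 56.  25.4] j6 0.9354610197100286
```

```bash
python3 -m creep '[[[0.5,0,0,0,0,0,0],[0,0,0,0,0,0,0],[-1,0,0,0,0,0,0],[-1,0,0,0,0,0,0],[-1,0,0,0,0,0,0],[-1,0,0,-2,0,0,0],[-1,0,0,-3,0,0,0],[-1,0,0,-4,0,0,0],[-1,0,0,-4,0,0,0],[-1,0,0,0,0,0,0]]]';python3 s.py
python3 - <<'E'
from h import *
st=telemetry.read_state();p,d=eyes.get_image('wrist');p2,d2=eyes.get_image('top')
np.savez('w5.npz',p=p,d=d,t=st['tcp_pos'],q=st['orientation'],p2=p2,d2=d2)
a=cv2.resize(p[50:350,120:520,::-1],(500,375));b=cv2.resize(p2[225:305,190:325,::-1],(500,296),interpolation=cv2.INTER_CUBIC)
cv2.imwrite('pics/w5.png',np.hstack([cv2.resize(p[60:360,120:520,::-1],(480,360)),cv2.resize(b,(320,190)) if 0 else cv2.copyMakeBorder(cv2.resize(b,(320,190)),0,170,0,0,cv2.BORDER_CONSTANT)]))
E
```

```text
t: 20.55
tcp_pos: [0.4604, 0.148, 0.2195]
orientation: [0.248, 0.293, 0.915, 0.125]
wrist_force: [-0.1, -0.2, -0.4]
grip_width: 0.0857
grip_force: 0.0
ang 3.9183673929221694 F [-0.3 -0.2 -0.2] T [-0.01  0.5   0.02] tau6 0.03179505583830178 tcp [  1.2  54.4 158.2] j6 0.9698898877686639
```

View pics/w5.png

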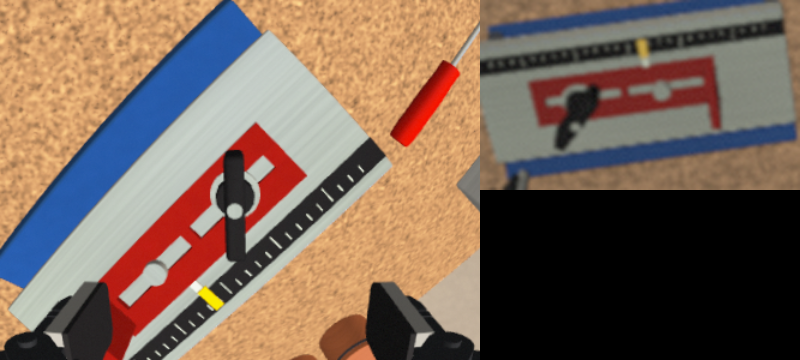

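The wing is still upright between the pads, so the grip did not slip (3.92 rad). I check the pointer against the mark numerically before handing in.

Run:
```python
from h import *
z=np.load('w5.npz');p=z['p'];st=dict(tcp_pos=z['t'],orientation=z['q'])
u0,v0=int(120+200/1.2),int(60+290/1.2)
M,hsv=meas(st,p,u0-25,u0+35,v0-25,v0+35)
m=np.zeros((480,640),bool);m[v0-12:v0+8,u0-14:u0+6]=1
g=m&(hsv[...,2]>215)&(hsv[...,1]<30);a=blob(g)
for h in(.001,.003,.006):print('ptr',np.round(a,1),np.round(wray(a[0],a[1],st,h),1))
Z=face(cloud('wrist',p,z['d'])) if 0 else None
# w3 reference before clamping
z=np.load('w3.npz');p=z['p'];st=dict(tcp_pos=z['t'],orientation=z['q'])
M,hsv=meas(st,p,290,350,150,200);m=np.zeros((480,640),bool);m[186:202,308:328]=1
a=blob(m&(hsv[...,2]>215)&(hsv[...,1]<30))
for h in(.001,.006):print('before',np.round(a,1),np.round(wray(a[0],a[1],st,h),1))
```

```text
mark px [295.3 308.3 200. ] [ 41.4 -14.5   1. ]
ptr [282.7 298.3  58. ] [ 26.8 -15.6   1. ]
ptr [282.7 298.3  58. ] [ 26.3 -14.8   3. ]
ptr [282.7 298.3  58. ] [ 25.6 -13.7   6. ]
mark px [316.9 175.4 283. ] [ 41.5 -13.    1. ]
before [317.  195.5  86. ] [ 25.8 -13.2   1. ]
before [317.  195.5  86. ] [ 26.4 -13.2   6. ]
```

```bash
python3 -c "
from rig import arm
print(arm.sign_off())"
```

```text
the job is handed in; nothing more can be done
None
```

The job is handed in: the pointer measures about 1 mm from the middle of the yellow mark, the knob is turned to 3.92 rad (past the 3.6 rad worst case for firm clamping; the clamp force itself was not measured), and the gripper is open and clear, about 21 s in, without having gone near the tools.

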